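# Key the holding post into the decorating turntable

### The job

Fit the square-handled holding post from the wooden rack into the socket of the decorating turntable: lower it into the bore while holding it, and, pressing only lightly and never forcing it, turn it until the cross key under it drops into its slot and the collar is fully home, flat on the socket. Let go of it there and leave everything else where it is.

Things in the scene. Friction and masses are not known exactly. Their poses are not given: they have to be found in the camera images.
- post: The holding post, 130 mm tall, about 0.25 kg, upright in one of the rack's holes, turned up to 0.5 rad from the rack. Origin: centre of its underside; z up along it. Square light-wood handle 24 x 24 mm at 45-100 mm up, faces square to its x and y: grip it about 80 mm up. Above: thin neck, cork ball 24 mm across, top at 130 mm.
- post_foot (a point): Centre of the underside of the post's foot (the post's origin). From here up: 0-9 mm a steel cross key, two bars 25 mm long and 6 mm wide along the post's x and y, so it fits every quarter turn; 9-39 mm a round steel shank 27 mm across.
- post_collar (a point): Centre of the underside of the post's collar, 39 mm above post_foot; the collar is a steel disc 48 mm across and 6 mm thick.
- turntable: Fixed decorating turntable, origin at the centre of its underside: dark round foot 150 mm across, 9 mm high, with an upright round aluminium socket 68 mm across and 50 mm high in the middle and a small side knob. The socket is delicate: pressing or jamming the post in it with over 40 N damages it; 4 to 10 N of push is enough.
- socket_mouth (a point): Centre of the open mouth of the turntable's socket, on its top face, z up, 50 mm above the table. The bore is 30 mm across and 30 mm deep down to the key plate.
- key_plate (a point): Centre of the top of the steel key plate in the bore, 30 mm below the mouth: a cross slot, channels 9 mm wide, over 9 mm deep, at a random angle measured nowhere. A brake (0.6 N m) holds it, so turning on after the key has caught jams it. Key on top of the plate: collar 9 mm above the mouth. Within about 6 degrees of the slot (every quarter turn) the key drops and the collar reaches the mouth.
- rack: Fixed wooden rack block, 70 x 230 mm, 45 mm high, origin at the centre of its underside, long side along its y; three upright holes 30 mm across at y = -80, 0 and +80 mm. Each post stands in a hole, collar on the block's top, its foot 6 mm above the table.
- disc_post: A post to leave alone, in the rack: round handle with a flat cork disc 44 mm across on top, 93 mm tall, origin under its foot.
- cone_post: A post to leave alone, in the rack: tapered round wooden cone on top, 105 mm tall, origin under its foot.
- paint_tin: Bystander: small steel tin with a paper label, 52 mm across, 62 mm high, origin at the centre of its underside.
- sanding_block: Bystander: cork block 70 x 45 x 30 mm, origin at the centre of its underside.
- brush: Bystander: paint brush 200 mm long, lying.
- paint_cup: Bystander: open plastic cup 90 mm across, 80 mm high, origin at the centre of its underside.
- varnish: Bystander: amber jar with black cap, 48 mm across, 110 mm high, origin at the centre of its underside.
Not all that is in view belongs to the job. Leave any orange look-alike of the turntable alone.

How it is judged:
By the outcome, as a careful person would: the job done as asked, in the order asked, and still so for the second after the job is handed in, with the robot touching nothing.
It also fails if it takes over 51 s, if anything falls off the work surface, if the arm or the gripper's body presses on something with over 40 N, if the wrist force passes 120 N, or if a joint passes its speed limit or range.

### The arm

A 6-joint arm with a two-finger parallel gripper is mounted at the origin on the work surface. World frame = base frame: x ahead of the robot, y to its left, z up, the work surface at z = 0. Lengths are in m, angles in rad, forces in N, time in s.
With the tool pointing down it reaches from about 0.25 to 0.725 m from the base axis. Payload 4 kg.
Tool frame: the origin (TCP) lies midway between the tips of the shut fingers; the grasp point (between the pads) lies 19 mm behind it; z points along the fingers, y is the line along which they close (so a half turn about z gives the same grasp; the last joint's range is limited). The gripper opens to 85 mm and grips with 20 to 120 N. Pads are 22 mm wide; open, the fingers measure 114 mm over their backs; the gripper's body (76 mm by 85 mm) begins 54 mm behind the grasp point. The pads swing forward as they close: fully open they stand 13 mm farther back than shut.
Start: joints at [-1.286, 0.241, 0.005, 1.335, 0, 1.571], TCP at [0.14, -0.48, 0.231] pointing down, gripper open.
Joint ranges: [-2.72, 2.72], [-1.05, 1.87], [-1.09, 1.28], [-1.99, 2.15], [-1.42, 1.44], [-3.14, 3.14]. Speed limits (rad/s): [2.79, 2.79, 3.14, 3.14, 3.14, 3.14].

### API

Orientations are given as a unit quaternion [x, y, z, w].
In Python, from workcell import get_obs, imaging, workorder gives the robot as it stands.
- The arm moves only by the shell command python3 -m jog, which reads ROWS from standard input. ROWS is 1 to 10 rows, parted by semicolons, with the numbers parted by spaces; each row has 7 numbers: a rotation vector rx, ry, rz in shares of 4 rad (1.0 is 4 rad), then dx, dy, dz in parts of the range, where 1.0 means 0.8 m, then the finger opening in m; each row is the pose to reach, as a shift and turn from the pose commanded when the command began, along the tool's axes at that moment; what a row does not reach only later rows make up. A row lasts 1/8 s, in which the tool goes at most 0.0625 m and 0.188 rad, less where a joint would pass 70% of its speed; a pose out of reach is approached as far as the arm can. The fingers move at their own pace and stop on an object; the grip force is fixed at half the most. Time passes only in rows, so rows that do not move let the fingers close. It prints the time, the measured TCP pose, the force, the opening and the grip force at its end. No shift or turn number may pass 1 either way. Input that does not fit is refused with a message, and nothing moves.
- get_obs(): the state, without advancing time (a new reading comes with each control period).
- imaging.camera(name): name is "side" or "top"; returns (picture, depth): 420x560x3 uint8, red, green, blue; 420x560 float32, m along the optical axis (not along the pixel's ray), 0 where there is no reading.
- imaging.calibration(name): a dict with "mtx" (3x3 intrinsics, pixels), "k1" (the pictures are not rectified: a ray, as slopes to the right and down, at radius r is drawn at 1 + k1 r^2 times it, then the intrinsics apply), "R" (3x3) and "t" (3): a world point X has camera coordinates R X + t. Camera axes: x right, y down, z forward; pixel columns grow to the right and rows downward; lengths in m; the calibration is good to about 2 mm. A picture is of the moment at which its call begins. calibration takes no time and is no camera call.
- workorder.job_done(): hands the job in; it is judged then, once.
The state is a dict: "clock": time; "joint_pos": joint angles; "joint_vel": joint speeds; "tau": joint torques, N m; "eef_pos": TCP position; "tool_rot": TCP orientation; "ft_force": force on the tool from outside, world axes, zero at the start; "ft_torque": the same for the moment, N m; "grip_width": finger opening in m; "grasp_force": force on a finger pad.
Only numpy, scipy, OpenCV 4.12 (cv2) and the standard library are available. Lean on these libraries where they do the work, as an engineer would, in place of code of your own. Each camera call takes 0.05 s, during which the arm holds its last target. There are 200 camera calls.

## Working session

There is one attempt and no reset: what is moved stays moved. The work goes in short steps, Python scripts to look and compute and a shell command to move; the robot and the scene stay as the last step left them, time stands still between calls to the robot, and variables do not carry over. Pictures are saved under pics/ and viewed, at most 10 in all, crops included, and the job is handed in when it is done.

```bash
mkdir -p pics; ls; cat > h.py <<'E'
import numpy as np, cv2
from workcell import get_obs, imaging, workorder
def cal(n):
    c=imaging.calibration(n); return np.array(c["mtx"]),c["k1"],np.array(c["R"]),np.array(c["t"]).ravel()
def slopes(n,uv):
    K,k1,R,t=cal(n)
    return cv2.undistortPoints(np.float64(uv).reshape(-1,1,2),K,np.array([k1,0,0,0.]))[:,0]
def ray(n,uv):
    K,k1,R,t=cal(n); s=slopes(n,uv)
    return -R.T@t, np.c_[s,np.ones(len(s))]@R
def onplane(n,uv,z):
    o,d=ray(n,uv); return o+d*((z-o[2])/d[:,2])[:,None]
def cloud(n,depth):
    K,k1,R,t=cal(n); v,u=np.mgrid[:420,:560]
    s=slopes(n,np.c_[u.ravel(),v.ravel()]); P=np.c_[s,np.ones(len(s))]*depth.reshape(-1,1)
    return ((P-t)@R).reshape(420,560,3)
def proj(n,X):
    K,k1,R,t=cal(n); return cv2.projectPoints(np.float64(X).reshape(-1,1,3),cv2.Rodrigues(R)[0],t,K,np.array([k1,0,0,0.]))[0][:,0]
E
python3 - <<'E'
from h import *
for n in("top","side"):
    p,d=imaging.camera(n); cv2.imwrite(f"pics/{n}0.png",cv2.cvtColor(p,cv2.COLOR_RGB2BGR)); np.savez(f"{n}0.npz",p=p,d=d)
    o,_=ray(n,[[280,210]]); print(n,o,_)
o=get_obs(); print(o)
E
```

```text
pics
top [ 0.51070081 -0.0933057   1.00120036] [[ 0.07889647 -0.00613743 -0.99689387]]
side [0.06864834 0.59010883 0.88287418] [[ 0.42283138 -0.59098691 -0.68712277]]
{'clock': 0.1, 'joint_pos': array([-1.28599252e+00,  2.41370312e-01,  3.86613888e-03,  1.33521727e+00,
        2.16390618e-05,  1.57082480e+00]), 'joint_vel': array([-1.42743290e-03, -7.36636525e-04,  3.22904355e-03,  5.13436829e-04,
       -7.72758968e-04, -5.18880324e-05]), 'tau': array([-5.33090733e-04, -3.73137403e+01,  2.53010845e+01,  1.08227527e-02,
       -6.04283923e-05, -6.31805605e-06]), 'eef_pos': array([ 0.14033086, -0.47930995,  0.23048842]), 'tool_rot': array([ 9.89879534e-01,  1.41906945e-01, -1.25910550e-04, -9.54346400e-04]), 'ft_force': array([ 0.8323271 , -0.7119284 ,  0.31311314]), 'ft_torque': array([ 0.01712128, -0.04725792,  0.0233841 ]), 'grasp_force': 0.0, 'grip_width': 0.08523756967429111}
```

View pics/top0.png

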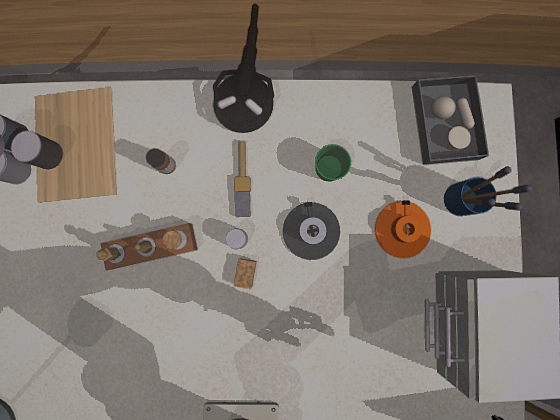

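View pics/side0.png

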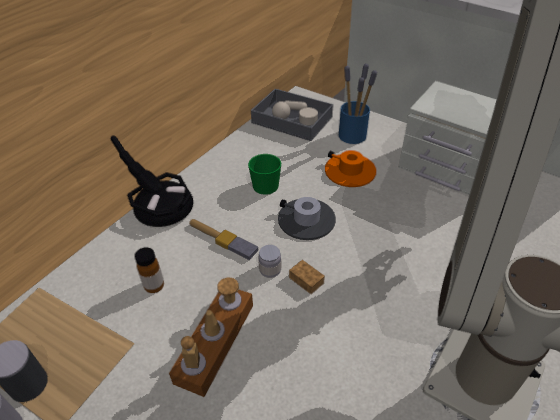

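The top view shows the rack at about (150,245), with the ball post leftmost at about (105,253), and the dark turntable at (312,231). The orange look-alike is at (403,229). In the side view the square post is the near one at (190,350), and the socket is at (307,208).

```bash
python3 - <<'E'
from h import *
C={}
for n in("top","side"):
    f=np.load(f"{n}0.npz"); C[n]=(cloud(n,f["d"]),f["p"],f["d"]>0)
def sel(n,c,r,z0,z1):
    P,p,m=C[n]; return m&(np.hypot(P[...,0]-c[0],P[...,1]-c[1])<r)&(P[...,2]>z0)&(P[...,2]<z1)
# socket top
g=onplane("top",[[312,231]],.05)[0]; g2=onplane("side",[[307,205]],.05)[0]; print("sock guess",g,g2)
for n in C:
    m=sel(n,g,.06,.044,.057); P=C[n][0][m]; 
    print(n,"sock top",len(P),P.mean(0),cv2.minEnclosingCircle(np.float32(P[:,:2])))
    m=sel(n,g,.11,.004,.015); P=C[n][0][m]; print(n," foot",len(P),np.median(P[:,2]),cv2.minEnclosingCircle(np.float32(P[:,:2])))
# rack
q=onplane("top",[[150,247]],.045)[0]
for n in C:
    m=sel(n,q,.16,.038,.0485); P=C[n][0][m]; r=cv2.minAreaRect(np.float32(P[:,:2])*1000); print(n,"rack",len(P),r)
g=onplane("top",[[103,253]],.12)[0]; print("post guess",g, onplane("side",[[190,345]],.124))
for n in C:
    for z0,z1 in((.047,.056),(.056,.075),(.075,.1),(.1,.11),(.11,.125),(.125,.145)):
        P=C[n][0][sel(n,g,.045,z0,z1)]
        if len(P)>2: print(n,z0,z1,len(P),P.mean(0).round(4),P.min(0).round(4),P.max(0).round(4))
n="top";p=C[n][1];a=cv2.cvtColor(p,cv2.COLOR_RGB2BGR)
a=cv2.resize(a[215:280,80:210],None,fx=5,fy=5,interpolation=cv2.INTER_CUBIC)
b=cv2.cvtColor(C["side"][1],cv2.COLOR_RGB2BGR)[270:395,165:260]; b=cv2.resize(b,(0,0),fx=2.2,fy=2.2,interpolation=cv2.INTER_CUBIC)
o=np.zeros((600,800,3),np.uint8); o[:a.shape[0],:a.shape[1]]=a; o[325:,:b.shape[1]]=b[:275]
cv2.imwrite("pics/crop1.png",o)
E
```

```text
sock guess [ 0.53375781 -0.17869001  0.05      ] [ 0.53510926 -0.1796846   0.05      ]
top sock top 467 [ 0.53586404 -0.17948633  0.04910823] ((0.5353948473930359, -0.18010950088500977), 0.034042343497276306)
top  foot 1967 0.00810390266722974 ((0.5545520782470703, -0.1873166263103485), 0.09516202658414841)
side sock top 358 [ 0.53310019 -0.17614318  0.0495574 ] ((0.5353742241859436, -0.17883343994617462), 0.035691939294338226)
side  foot 1246 0.008979670565165597 ((0.5350667238235474, -0.17903009057044983), 0.10781572014093399)
top rack 1560 ((494.4403076171875, 235.898681640625), (71.4787826538086, 230.3311309814453), 12.65123176574707)
side rack 2015 ((494.0535888671875, 237.054931640625), (72.3939208984375, 230.79783630371094), 13.191402435302734)
post guess [0.47968441 0.3119967  0.12      ] [[0.46804013 0.31575315 0.124     ]]
top 0.047 0.056 180 [0.4785 0.3044 0.0502] [0.4398 0.2706 0.047 ] [0.5101 0.3476 0.0559]
top 0.056 0.075 41 [0.4798 0.305  0.0657] [0.4629 0.2978 0.0565] [0.4928 0.3144 0.0744]
top 0.075 0.1 51 [0.4783 0.3053 0.0872] [0.4617 0.2987 0.0758] [0.4932 0.3139 0.0991]
top 0.1 0.11 56 [0.4776 0.3067 0.1046] [0.4626 0.2957 0.1004] [0.491  0.317  0.1086]
top 0.11 0.125 12 [0.4787 0.307  0.1226] [0.466  0.301  0.1187] [0.489  0.3188 0.1249]
top 0.125 0.145 86 [0.477  0.311  0.1318] [0.4662 0.3014 0.125 ] [0.4869 0.3235 0.1372]
side 0.047 0.056 313 [0.4687 0.3183 0.0506] [0.439  0.2704 0.047 ] [0.5125 0.3497 0.0555]
side 0.056 0.075 87 [0.4688 0.3201 0.0653] [0.4603 0.2997 0.056 ] [0.48   0.3312 0.0749]
side 0.075 0.1 117 [0.4684 0.3204 0.0877] [0.4591 0.3006 0.0752] [0.4805 0.3309 0.0999]
side 0.1 0.11 105 [0.4712 0.3181 0.1053] [0.4598 0.2997 0.1001] [0.4858 0.3304 0.1097]
side 0.11 0.125 15 [0.4687 0.3192 0.1208] [0.4639 0.3099 0.1108] [0.4799 0.3266 0.1249]
side 0.125 0.145 130 [0.473  0.3168 0.1317] [0.4637 0.304  0.125 ] [0.4876 0.3271 0.1379]
```

View pics/crop1.png

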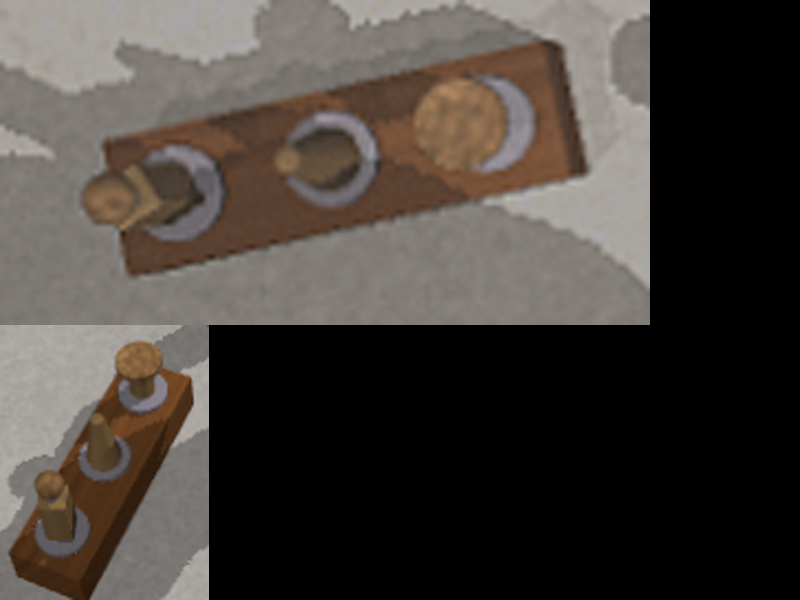

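The crop shows the ball post in the rack's left hole. Its square top rim is visible near crop pixel (140,195), and two handle faces are visible in the side view. I'll fit the handle's square section to the depth points of its faces.

```bash
python3 - <<'E'
from h import *
from scipy.optimize import least_squares
c0=np.array([.4764,.3145]); pts={}
for n in("top","side"):
    f=np.load(f"{n}0.npz"); P=cloud(n,f["d"]); m=(f["d"]>0)&(np.hypot(P[...,0]-c0[0],P[...,1]-c0[1])<.022)&(P[...,2]>.06)&(P[...,2]<.1)
    pts[n]=P[m][:,:2]
def res(v,Q):
    a=v[2]; d=Q-v[:2]; x=d@[np.cos(a),np.sin(a)]; y=d@[-np.sin(a),np.cos(a)]
    return np.maximum(abs(x),abs(y))-.012
for name,Q in(("top",pts["top"]),("side",pts["side"]),("both",np.r_[pts["top"],pts["side"]])):
    S=[least_squares(res,[*c0,np.radians(a)],args=(Q,),loss="soft_l1",f_scale=.001,x_scale=[.01,.01,.3]) for a in range(-30,60,15)]
    for s in sorted({(round(s.cost*1e6,2),*s.x[:2].round(4),round(np.degrees(s.x[2])%90,1)) for s in S})[:3]: print(name,len(Q),s)
o=get_obs(); print("joint6 yaw", o["joint_pos"])
E
```

```text
top 85 (np.float64(18.78), np.float64(0.4771), np.float64(0.3141), np.float64(34.4))
side 190 (np.float64(36.99), np.float64(0.4764), np.float64(0.3144), np.float64(34.2))
side 190 (np.float64(36.99), np.float64(0.4764), np.float64(0.3144), np.float64(34.4))
both 275 (np.float64(61.6), np.float64(0.4766), np.float64(0.3143), np.float64(34.2))
joint6 yaw [-1.28599252e+00  2.41370312e-01  3.86613888e-03  1.33521727e+00
  2.16390618e-05  1.57082480e+00]
```

```bash
cat >> h.py <<'E'
from scipy.spatial.transform import Rotation as Ro
def to(pos,yaw):
    "shift/turn in tool axes from measured pose to pos with tool y at yaw deg"
    o=get_obs(); R0=Ro.from_quat(o["tool_rot"]); a=np.radians(yaw); y=np.array([np.cos(a),np.sin(a),0]); z=np.array([0,0,-1.])
    R1=Ro.from_matrix(np.c_[np.cross(y,z),y,z])
    yy=R0.as_matrix()[:,1]; print("yaw now",np.degrees(np.arctan2(yy[1],yy[0])).round(2),"pos",o["eef_pos"].round(4),"j",o["joint_pos"].round(2),"F",o["ft_force"].round(1),"w",round(o["grip_width"],4))
    print("rv",(R0.inv()*R1).as_rotvec().round(4),"d",R0.inv().apply(np.array(pos)-o["eef_pos"]).round(4))
E
python3 -c "
from h import *
to([.4766,.3143,.2],34.3)"
```

```text
yaw now -73.68 pos [ 0.1403 -0.4793  0.2305] j [-1.29  0.24  0.    1.34  0.    1.57] F [ 0.8 -0.7  0.3] w 0.0852
rv [-1.3000e-03 -1.8000e-03 -1.8847e+00] d [ 0.5457 -0.6671  0.0318]
```

The rows are not in the units I measure in: shifts go in shares of 0.8 m and turns go in shares of 4 rad. I convert before sending: -0.667 m is -0.8338, 0.546 m is 0.6825, -1.885 rad is -0.4713.

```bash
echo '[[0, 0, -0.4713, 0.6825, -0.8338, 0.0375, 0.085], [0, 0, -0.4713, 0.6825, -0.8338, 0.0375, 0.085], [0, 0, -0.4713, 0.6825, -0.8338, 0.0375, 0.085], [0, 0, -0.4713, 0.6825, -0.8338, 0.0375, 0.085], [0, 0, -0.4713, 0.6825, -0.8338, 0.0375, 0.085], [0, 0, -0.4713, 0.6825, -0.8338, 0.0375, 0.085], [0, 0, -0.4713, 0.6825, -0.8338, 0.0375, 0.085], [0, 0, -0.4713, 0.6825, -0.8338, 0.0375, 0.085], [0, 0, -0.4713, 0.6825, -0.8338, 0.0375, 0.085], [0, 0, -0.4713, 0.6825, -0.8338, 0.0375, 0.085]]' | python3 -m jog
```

```text
refused: ROWS must be rows parted by semicolons, with the numbers parted by spaces. Nothing was moved.
```

Nothing moved. I misread the format; it is rows parted by semicolons, with the numbers parted by spaces. Resending.

```bash
echo '0 0 -0.4713 0.6825 -0.8338 0.0375 0.085;0 0 -0.4713 0.6825 -0.8338 0.0375 0.085;0 0 -0.4713 0.6825 -0.8338 0.0375 0.085;0 0 -0.4713 0.6825 -0.8338 0.0375 0.085;0 0 -0.4713 0.6825 -0.8338 0.0375 0.085;0 0 -0.4713 0.6825 -0.8338 0.0375 0.085;0 0 -0.4713 0.6825 -0.8338 0.0375 0.085;0 0 -0.4713 0.6825 -0.8338 0.0375 0.085;0 0 -0.4713 0.6825 -0.8338 0.0375 0.085;0 0 -0.4713 0.6825 -0.8338 0.0375 0.085' | python3 -m jog; python3 -c "
from h import *
to([.4766,.3143,.2],34.3)"
```

```text
clock: 1.35
eef_pos: [0.3846, 0.0973, 0.2094]
tool_rot: [0.468, 0.884, -0.0, 0.0]
ft_force: [0.7, -1.6, 0.5]
grip_width: 0.0851
grasp_force: 0.0
yaw now 34.14 pos [0.3846 0.0973 0.2094] j [ 0.25  0.05 -0.28  1.24 -0.    1.22] F [ 0.7 -1.6  0.5] w 0.0851
rv [ 0.0001  0.0005 -0.0028] d [0.128  0.1979 0.0094]
```

Scaled: 0.198 m is 0.2475, 0.128 m is 0.16.

```bash
echo '0 0 0 0.16 0.2475 0.0113 0.085;0 0 0 0.16 0.2475 0.0113 0.085;0 0 0 0.16 0.2475 0.0113 0.085;0 0 0 0.16 0.2475 0.0113 0.085;0 0 0 0.16 0.2475 0.0113 0.085;0 0 0 0.16 0.2475 0.0113 0.085' | python3 -m jog; python3 - <<'E'
from h import *
to([.4766,.3143,.069],34.3)
a=[cv2.cvtColor(imaging.camera(n)[0],cv2.COLOR_RGB2BGR) for n in("top","side")]
cv2.imwrite("pics/hov.png",np.hstack([cv2.resize(a[0][180:300,40:200],None,fx=2.5,fy=2.5),cv2.resize(a[1][180:400,110:290],None,fx=1.36,fy=1.36)[:300]]))
E
```

```text
clock: 2.1
eef_pos: [0.4772, 0.3109, 0.1997]
tool_rot: [0.471, 0.882, -0.001, -0.0]
ft_force: [-0.1, -1.0, -0.2]
grip_width: 0.0852
grasp_force: 0.0
yaw now 33.76 pos [0.4772 0.3109 0.1997] j [ 0.58  0.4   0.14  1.32 -0.    1.56] F [-0.1 -1.  -0.2] w 0.0852
rv [-0.0025  0.0003 -0.0094] d [0.0032 0.0017 0.1307]Traceback (most recent call last):
  File "<stdin>", line 4, in <module>
    return _nx.concatenate(arrs, 1, dtype=dtype, casting=casting)
           ~~~~~~~~~~~~~~~^^^^^^^^^^^^^^^^^^^^^^^^^^^^^^^^^^^^^^^
ValueError: all the input array dimensions except for the concatenation axis must match exactly, but along dimension 0, the array at index 0 has size 300 and the array at index 1 has size 299
```

Scaled: 0.13 m is 0.1625, 0.1 m is 0.125, -0.009 rad is -0.0023.

```bash
echo '0 0 -0.0023 0.0038 0.0025 0.025 0.085;0 0 -0.0023 0.0038 0.0025 0.075 0.085;0 0 -0.0023 0.0038 0.0025 0.125 0.085;0 0 -0.0023 0.0038 0.0025 0.1625 0.085;0 0 -0.0023 0.0038 0.0025 0.1625 0.085;0 0 -0.0023 0.0038 0.0025 0.1625 0.085' | python3 -m jog; python3 - <<'E'
from h import *
to([.4766,.3143,.069],34.3)
a=[cv2.cvtColor(imaging.camera(n)[0],cv2.COLOR_RGB2BGR) for n in("top","side")]
cv2.imwrite("pics/hov.png",np.hstack([cv2.resize(a[0][180:300,40:200],(400,300)),cv2.resize(a[1][180:400,110:290],(245,300))]))
E
```

```text
clock: 2.95
eef_pos: [0.4788, 0.315, 0.0724]
tool_rot: [0.468, 0.884, 0.001, 0.001]
ft_force: [-0.2, 0.5, 0.2]
grip_width: 0.0849
grasp_force: 0.0
yaw now 34.2 pos [0.4788 0.315  0.0724] j [ 0.58  0.49 -0.05  1.02 -0.    1.56] F [-0.2  0.5  0.2] w 0.0849
rv [ 0.0023  0.0001 -0.0017] d [ 0.0006 -0.0022  0.0033]
```

View pics/hov.png

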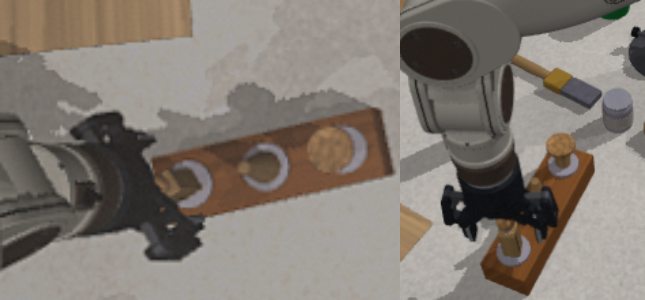

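The open fingers straddle the square handle: crop (175,185) in the top view, (510,235) in the side view. I'll correct the last 2 mm and close.

Scaled: -0.001 m is -0.0013.

```bash
echo '0 0 0 0 -0.0013 0.0013 0.085;0 0 0 0 -0.0013 0.0013 0.02;0 0 0 0 -0.0013 0.0013 0.01;0 0 0 0 -0.0013 0.0013 0.01;0 0 0 0 -0.0013 0.0013 0.01;0 0 0 0 -0.0013 0.0013 0.01;0 0 0 0 -0.0013 0.0013 0.01;0 0 0 0 -0.0013 0.0013 0.01' | python3 -m jog; python3 -c "
from h import *
to([.4766,.3143,.069],34.3)"
```

```text
clock: 4.05
eef_pos: [0.4771, 0.3146, 0.0696]
tool_rot: [0.467, 0.884, 0.0, -0.0]
ft_force: [-1.0, -0.6, 1.3]
grip_width: 0.023
grasp_force: 59.4
yaw now 34.26 pos [0.4771 0.3146 0.0696] j [ 0.58  0.5  -0.06  1.01  0.    1.56] F [-1.  -0.6  1.3] w 0.023
rv [ 0.     -0.     -0.0006] d [-0.     -0.0006  0.0006]
```

Scaled: -0.14 m is -0.175, -0.08 m is -0.1.

```bash
echo '0 0 0 0 0 -0.0375 0.01;0 0 0 0 0 -0.1 0.01;0 0 0 0 0 -0.175 0.01;0 0 0 0 0 -0.175 0.01;0 0 0 0 0 -0.175 0.01;0 0 0 0 0 -0.175 0.01' | python3 -m jog; python3 -c "
from h import *
to([.5352,-.1795,.2096],34.3)"
```

```text
clock: 4.8
eef_pos: [0.4758, 0.3138, 0.207]
tool_rot: [0.467, 0.884, -0.002, -0.001]
ft_force: [1.0, -0.1, -2.6]
grip_width: 0.0235
grasp_force: 60.5
yaw now 34.26 pos [0.4758 0.3138 0.207 ] j [0.58 0.39 0.16 1.34 0.   1.56] F [ 1.  -0.1 -2.6] w 0.0235
rv [-0.0049 -0.0001 -0.0007] d [-0.4411 -0.2286 -0.0015]
```

Scaled: -0.441 m is -0.5513, -0.2286 m is -0.2858.

```bash
echo '0 0 0 -0.5513 -0.2858 0 0.01;0 0 0 -0.5513 -0.2858 0 0.01;0 0 0 -0.5513 -0.2858 0 0.01;0 0 0 -0.5513 -0.2858 0 0.01;0 0 0 -0.5513 -0.2858 0 0.01;0 0 0 -0.5513 -0.2858 0 0.01;0 0 0 -0.5513 -0.2858 0 0.01;0 0 0 -0.5513 -0.2858 0 0.01;0 0 0 -0.5513 -0.2858 0 0.01;0 0 0 -0.5513 -0.2858 0 0.01' | python3 -m jog;echo '0 0 0 0 0 0 0.01;0 0 0 0 0 0 0.01;0 0 0 0 0 0 0.01' | python3 -m jog; python3 - <<'E'
from h import *
to([.5352,-.1795,.13],34.3)
a=[]
for n in("top","side"):
    p,d=imaging.camera(n); np.savez(f"{n}1.npz",p=p,d=d); a.append(cv2.cvtColor(p,cv2.COLOR_RGB2BGR))
cv2.imwrite("pics/ov.png",np.hstack([cv2.resize(a[0][170:290,240:400],(400,300)),cv2.resize(a[1][100:260,220:380],(300,300))]))
E
```

```text
clock: 6.05
eef_pos: [0.5354, -0.1782, 0.2077]
tool_rot: [0.468, 0.884, -0.0, -0.002]
ft_force: [-0.6, 0.3, -2.0]
grip_width: 0.0234
grasp_force: 60.3
clock: 6.42
eef_pos: [0.5366, -0.1775, 0.2098]
tool_rot: [0.467, 0.884, 0.0, 0.0]
ft_force: [1.3, 0.3, -2.0]
grip_width: 0.0232
grasp_force: 60.3
yaw now 34.36 pos [ 0.5366 -0.1775  0.2098] j [-0.32  0.38  0.14  1.33  0.    0.65] F [ 1.3  0.3 -2. ] w 0.0232
rv [0.0002 0.0002 0.0011] d [-0.0008 -0.0023  0.0798]
```

View pics/ov.png

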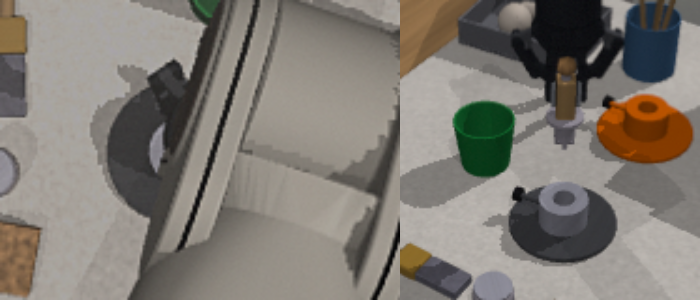

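The post hangs upright in the gripper over the dark turntable's socket: side crop post (567,110), socket (563,200). I'll measure both the held shank or collar and the socket in the side view, so that calibration bias cancels.

```bash
cat > fit.py <<'E'
from h import *
from scipy.optimize import least_squares
def circ(Q,c0,r):
    s=least_squares(lambda v:np.hypot(*(Q-v).T)-r,c0,loss="soft_l1",f_scale=.001); return s.x.round(5),len(Q),np.std(s.fun).round(5)
def pts(P,ok,c,r0,r1,z0,z1):
    r=np.hypot(P[...,0]-c[0],P[...,1]-c[1]); return P[ok&(r>r0)&(r<r1)&(P[...,2]>z0)&(P[...,2]<z1)]
E
python3 - <<'E'
from fit import *
s=[.5355,-.1795]
for t in("side0","side1","top0"):
    f=np.load(t+".npz"); P=cloud(t[:-1],f["d"]); ok=f["d"]>0
    print(t,"wall r34",circ(pts(P,ok,s,.028,.04,.016,.044)[:,:2],s,.034))
    # top-face annulus boundary: outer contour on plane z=.05
    T=ok&(np.hypot(P[...,0]-s[0],P[...,1]-s[1])<.045)&(P[...,2]>.045)&(P[...,2]<.056)
    cs,_=cv2.findContours(T.astype(np.uint8),cv2.RETR_CCOMP,cv2.CHAIN_APPROX_NONE)
    for c in sorted(cs,key=len)[-2:]:
        X=onplane(t[:-1],c.reshape(-1,2),.05)[:,:2]; ctr=X.mean(0)
        q=least_squares(lambda v:np.hypot(*(X-v[:2]).T)-v[2],[*ctr,.03],loss="soft_l1",f_scale=.001).x
        print("  contour",len(c),q.round(5))
f=np.load("side1.npz"); P=cloud("side",f["d"]); ok=f["d"]>0; h=[.5366,-.1775]
zf=.2098-.0636
print("shank",circ(pts(P,ok,h,.005,.02,zf+.012,zf+.036)[:,:2],h,.0135))
print("collar wall",circ(pts(P,ok,h,.018,.03,zf+.04,zf+.0445)[:,:2],h,.024))
Q=pts(P,ok,h,.016,.03,zf+.034,zf+.05); print("collar z",Q[:,2].min(),Q[:,2].max(), "tip z",pts(P,ok,h,0,.02,zf-.02,zf+.03)[:,2].min(),zf)
E
```

```text
side0 wall r34 (array([ 0.5358 , -0.17974]), 211, np.float64(0.0015))
  contour 31 [ 0.53359 -0.17711  0.01542]
  contour 66 [ 0.53344 -0.1767   0.03362]
side1 wall r34 (array([ 0.5357 , -0.17921]), 210, np.float64(0.00136))
  contour 27 [ 0.53369 -0.17644  0.01503]
  contour 68 [ 0.53359 -0.17664  0.03361]
top0 wall r34 (array([ 0.53805, -0.17926]), 20, np.float64(0.00144))
  contour 36 [ 0.53533 -0.17979  0.01614]
  contour 76 [ 0.5359  -0.17948  0.03262]
shank (array([ 0.53654, -0.17739]), 65, np.float64(0.00149))
collar wall (array([ 0.53732, -0.17785]), 38, np.float64(0.00211))
collar z 0.1850026392617574 0.19519835473283928 tip z 0.14559220272590323 0.1462
```

Scaled: 0.08 m is 0.1, 0.05 m is 0.0625.

```bash
echo '0 0 0 -0.0006 -0.0025 0.025 0.01;0 0 0 -0.0006 -0.0025 0.0625 0.01;0 0 0 -0.0006 -0.0025 0.1 0.01;0 0 0 -0.0006 -0.0025 0.1 0.01;0 0 0 -0.0006 -0.0025 0.1 0.01;0 0 0 -0.0006 -0.0025 0.1 0.01' | python3 -m jog; python3 - <<'E'
from fit import *
to([.5357,-.1795,.11],34.3)
e=get_obs()["eef_pos"]; h=e[:2]; zf=e[2]-.0636; s=[.5357,-.1795]
p,d=imaging.camera("side"); P=cloud("side",d); ok=d>0
print("shank",circ(pts(P,ok,h,.005,.02,zf+.012,zf+.036)[:,:2],h,.0135),"wall",circ(pts(P,ok,s,.028,.04,.016,.044)[:,:2],s,.034))
cv2.imwrite("pics/near.png",cv2.resize(cv2.cvtColor(p[130:250,240:400],cv2.COLOR_RGB2BGR),(800,600),interpolation=cv2.INTER_CUBIC))
E
```

```text
clock: 7.28
eef_pos: [0.5363, -0.1804, 0.1314]
tool_rot: [0.467, 0.884, 0.0, 0.002]
ft_force: [0.2, 0.5, -2.6]
grip_width: 0.0232
grasp_force: 60.1
yaw now 34.27 pos [ 0.5363 -0.1804  0.1314] j [-0.32  0.43  0.    1.14 -0.    0.65] F [ 0.2  0.5 -2.6] w 0.0232
rv [ 0.002   0.0027 -0.0006] d [ 0.0012 -0.      0.0214]
shank (array([ 0.53537, -0.18044]), 59, np.float64(0.0016)) wall (array([ 0.53574, -0.17941]), 213, np.float64(0.0015))
```

View pics/near.png

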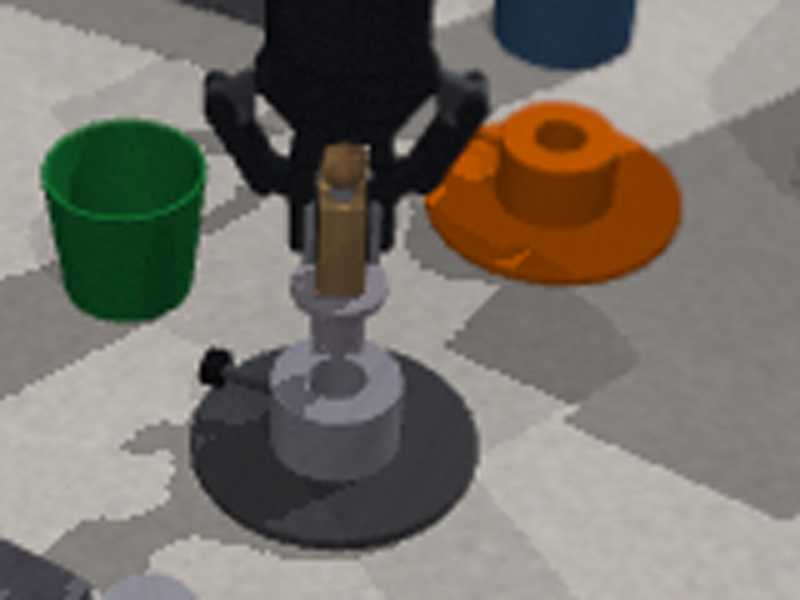

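The key tip, at about (335,350) in the crop, hangs right above the bore at (338,380). I'll go down slowly after a 1 mm correction.

```bash
echo '0 0 0 0.0006 0 0 0.01;0 0 0 0.0006 0 0 0.01;0 0 0 0.0006 0 0.005 0.01;0 0 0 0.0006 0 0.01 0.01;0 0 0 0.0006 0 0.015 0.01;0 0 0 0.0006 0 0.0175 0.01;0 0 0 0.0006 0 0.0175 0.01' | python3 -m jog; python3 -c "
from h import *
to([.5357,-.1795,.104],34.3)"
```

```text
clock: 8.2
eef_pos: [0.5346, -0.1796, 0.1153]
tool_rot: [0.467, 0.884, -0.0, -0.0]
ft_force: [-0.2, -0.4, -2.3]
grip_width: 0.0232
grasp_force: 60.2
yaw now 34.27 pos [ 0.5346 -0.1796  0.1153] j [-0.32  0.44 -0.02  1.11 -0.    0.65] F [-0.2 -0.4 -2.3] w 0.0232
rv [-0.0004 -0.0005 -0.0006] d [-0.0005  0.0009  0.0113]
```

Scaled: 0.006 m is 0.0075, -0.0005 m is -0.0006.

```bash
echo '0 0 0 -0.0006 0.0013 0 0.01;0 0 0 -0.0006 0.0013 0.0025 0.01;0 0 0 -0.0006 0.0013 0.005 0.01;0 0 0 -0.0006 0.0013 0.0075 0.01;0 0 0 -0.0006 0.0013 0.0075 0.01' | python3 -m jog; python3 -c "
from h import *
to([.5357,-.1795,.104],34.3)"
```

```text
clock: 8.82
eef_pos: [0.5357, -0.1794, 0.1093]
tool_rot: [0.467, 0.884, -0.0, -0.0]
ft_force: [-0.0, 0.1, -2.4]
grip_width: 0.0232
grasp_force: 60.2
yaw now 34.26 pos [ 0.5357 -0.1794  0.1093] j [-0.32  0.45 -0.03  1.1   0.    0.65] F [-0.   0.1 -2.4] w 0.0232
rv [-0.0003 -0.0005 -0.0007] d [-0.0001 -0.      0.0053]
```

Scaled: 0.008 m is 0.01, 0.006 m is 0.0075.

```bash
echo '0 0 0 0 0 0.0025 0.01;0 0 0 0 0 0.005 0.01;0 0 0 0 0 0.0075 0.01;0 0 0 0 0 0.01 0.01;0 0 0 0 0 0.01 0.01' | python3 -m jog; python3 -c "
from h import *
to([.5357,-.1795,.0836],34.3)"
```

```text
clock: 9.45
eef_pos: [0.5357, -0.1795, 0.1013]
tool_rot: [0.467, 0.884, -0.0, -0.0]
ft_force: [1.4, -0.2, -3.4]
grip_width: 0.0233
grasp_force: 60.2
yaw now 34.26 pos [ 0.5357 -0.1795  0.1013] j [-0.32  0.45 -0.04  1.08  0.    0.65] F [ 1.4 -0.2 -3.4] w 0.0233
rv [-0.0003 -0.0004 -0.0007] d [-0.     -0.      0.0177]
```

Foot at 0.038, no contact. The shank has just entered, so I'll continue.

Scaled: 0.015 m is 0.0188, 0.014 m is 0.0175.

```bash
echo '0 0 0 0 0 0.0038 0.01;0 0 0 0 0 0.0075 0.01;0 0 0 0 0 0.0113 0.01;0 0 0 0 0 0.015 0.01;0 0 0 0 0 0.0175 0.01;0 0 0 0 0 0.0188 0.01;0 0 0 0 0 0.0188 0.01' | python3 -m jog; python3 -c "
from h import *
to([.5357,-.1795,.0836],34.3)
print(get_obs()['ft_torque'])"
```

```text
clock: 10.32
eef_pos: [0.5359, -0.1795, 0.0865]
tool_rot: [0.467, 0.884, 0.0, -0.0]
ft_force: [-0.1, -0.1, -2.6]
grip_width: 0.0235
grasp_force: 60.2
yaw now 34.26 pos [ 0.5359 -0.1795  0.0865] j [-0.32  0.47 -0.06  1.05  0.    0.65] F [-0.1 -0.1 -2.6] w 0.0235
rv [-0.     -0.0001 -0.0006] d [ 0.0001 -0.0002  0.0029]
[0.00462436 0.05368126 0.04214272]
```

Scaled: 0.003 m is 0.0038, 0.002 m is 0.0025.

```bash
echo '0 0 0 0 0 0.0013 0.01;0 0 0 0 0 0.0025 0.01;0 0 0 0 0 0.0038 0.01;0 0 0 0 0 0.0038 0.01' | python3 -m jog; python3 -c "
from h import *
to([.5357,-.1795,.0836],34.3)
print(get_obs()['ft_torque'])"
```

```text
clock: 10.82
eef_pos: [0.5359, -0.1795, 0.0836]
tool_rot: [0.467, 0.884, 0.0, 0.0]
ft_force: [-0.5, 1.1, -2.4]
grip_width: 0.0237
grasp_force: 60.6
yaw now 34.26 pos [ 0.5359 -0.1795  0.0836] j [-0.32  0.47 -0.06  1.04  0.    0.65] F [-0.5  1.1 -2.4] w 0.0237
rv [ 0.      0.     -0.0007] d [ 0.0001 -0.0002 -0.    ]
[-0.0307401   0.00721     0.04891385]
```

Scaled: 0.001 m is 0.0013, 0.0005 m is 0.0006.

```bash
echo '0 0 0 0 0 0.0006 0.01;0 0 0 0 0 0.0013 0.01;0 0 0 0 0 0.0013 0.01' | python3 -m jog; python3 -c "
from h import *
to([.5357,-.1795,.0836],34.3)
print(get_obs()['ft_torque'])"
```

```text
clock: 11.2
eef_pos: [0.5361, -0.1796, 0.0834]
tool_rot: [0.467, 0.884, 0.0, 0.0]
ft_force: [-1.8, 0.7, 4.6]
grip_width: 0.0233
grasp_force: 61.4
yaw now 34.26 pos [ 0.5361 -0.1796  0.0834] j [-0.32  0.47 -0.06  1.04 -0.    0.65] F [-1.8  0.7  4.6] w 0.0233
rv [ 0.0004  0.0007 -0.0007] d [ 0.0003 -0.0002 -0.0002]
[0.15613953 0.62186799 0.05409426]
```

Scaled: 0.1 rad is 0.025.

```bash
cat > s.py <<'E'
from h import *
o=get_obs(); y=Ro.from_quat(o["tool_rot"]).as_matrix()[:,1]
print("YAW",np.degrees(np.arctan2(y[1],y[0])).round(2),"z",o["eef_pos"].round(4),"F",o["ft_force"].round(1),"T",o["ft_torque"].round(2))
E
echo '0 0 0.0125 0 0 0 0.01;0 0 0.025 0 0 0 0.01;0 0 0.025 0 0 0 0.01' | python3 -m jog >/dev/null; python3 s.py
```

```text
YAW 28.57 z [ 0.5367 -0.1797  0.0833] F [-0.2  1.1  5.2] T [0.1  0.24 0.01]
```

Scaled: 0.09 rad is 0.0225.

```bash
echo '0 0 0.0125 0 0 0 0.01;0 0 0.0225 0 0 0 0.01;0 0 0.0225 0 0 0 0.01' | python3 -m jog >/dev/null; python3 s.py
```

```text
YAW 23.45 z [ 0.537  -0.1797  0.0832] F [0.1 0.9 5. ] T [ 0.08 -0.17 -0.  ]
```

Scaled: 0.09 rad is 0.0225.

```bash
echo '0 0 0.0125 0 0 0 0.01;0 0 0.0225 0 0 0 0.01;0 0 0.0225 0 0 0 0.01' | python3 -m jog >/dev/null; python3 s.py
```

```text
YAW 18.32 z [ 0.5372 -0.1794  0.083 ] F [2.7 1.9 2.9] T [ 0.28 -0.72  0.02]
```

Scaled: -0.001 m is -0.0013, 0.0003 m is 0.0004, 0.08 rad is 0.02.

```bash
echo '0 0 0 0.0004 -0.0013 0 0.01;0 0 0.01 0.0004 -0.0013 0.0004 0.01;0 0 0.02 0.0004 -0.0013 0.0004 0.01;0 0 0.02 0.0004 -0.0013 0.0004 0.01' | python3 -m jog >/dev/null; python3 s.py
```

```text
YAW 13.68 z [ 0.5344 -0.1796  0.0814] F [ 2.4 -0.5 -2.7] T [-0.   -0.73  0.02]
```

The key seems to have dropped: z is 2 mm lower and the contact force has gone. I'll follow it down without turning.

Scaled: 0.0015 m is 0.0019, 0.001 m is 0.0013.

```bash
echo '0 0 0 0 0.0006 0.0006 0.01;0 0 0 0 0.0013 0.0013 0.01;0 0 0 0 0.0013 0.0019 0.01' | python3 -m jog >/dev/null; python3 s.py
```

```text
YAW 13.65 z [ 0.5348 -0.1791  0.0801] F [ 0.3 -0.1 -2.5] T [ 0.01 -0.04 -0.01]
```

Scaled: 0.003 m is 0.0038, 0.002 m is 0.0025.

```bash
echo '0 0 0 0 0 0.0013 0.01;0 0 0 0 0 0.0025 0.01;0 0 0 0 0 0.0038 0.01;0 0 0 0 0 0.0038 0.01' | python3 -m jog >/dev/null; python3 s.py
```

```text
YAW 13.64 z [ 0.5357 -0.1793  0.0776] F [-0.3  0.7 -2.2] T [ 0.05  0.01 -0.04]
```

Scaled: 0.002 m is 0.0025, 0.001 m is 0.0013.

```bash
echo '0 0 0 0 0 0.0013 0.01;0 0 0 0 0 0.0025 0.01;0 0 0 0 0 0.0025 0.01' | python3 -m jog >/dev/null; python3 s.py
```

```text
YAW 13.63 z [ 0.5357 -0.1793  0.0756] F [-0.5 -0.6 -2.7] T [-0.    0.03 -0.04]
```

Scaled: 0.001 m is 0.0013, 0.0005 m is 0.0006.

```bash
echo '0 0 0 0 0 0.0006 0.01;0 0 0 0 0 0.0013 0.01;0 0 0 0 0 0.0013 0.01' | python3 -m jog >/dev/null; python3 s.py
```

```text
YAW 13.64 z [ 0.5358 -0.1793  0.0747] F [-0.4 -0.  -3. ] T [-0.04 -0.05 -0.03]
```

Scaled: 0.001 m is 0.0013, 0.0005 m is 0.0006.

```bash
echo '0 0 0 0 0 0.0006 0.01;0 0 0 0 0 0.0013 0.01;0 0 0 0 0 0.0013 0.01' | python3 -m jog >/dev/null; python3 s.py
```

```text
YAW 13.64 z [ 0.5358 -0.1793  0.0746] F [-4.1  0.8  5. ] T [ 0.19  0.68 -0.01]
```

Contact came at z = 0.0746, exactly 9 mm below the plate contact, so the collar is home. I'll ease off, open and withdraw.

Scaled: -0.0007 m is -0.0009.

```bash
echo '0 0 0 0 0 -0.0009 0.01;0 0 0 0 0 -0.0009 0.06;0 0 0 0 0 -0.0009 0.085;0 0 0 0 0 -0.0009 0.085;0 0 0 0 0 -0.0009 0.085;0 0 0 0 0 -0.0009 0.085;0 0 0 0 0 -0.0009 0.085' | python3 -m jog | tail -2; python3 s.py
```

```text
grip_width: 0.0848
grasp_force: 0.0
YAW 13.64 z [ 0.5358 -0.1793  0.0744] F [-0.1 -0.3 -0.3] T [-0.02 -0.01  0.03]
```

Scaled: -0.16 m is -0.2, -0.14 m is -0.175.

```bash
echo '0 0 0 0 0 -0.0125 0.085;0 0 0 0 0 -0.05 0.085;0 0 0 0 0 -0.1125 0.085;0 0 0 0 0 -0.175 0.085;0 0 0 0 0 -0.2 0.085;0 0 0 0 0 -0.2 0.085;0 0 0 0 0 -0.2 0.085' | python3 -m jog | tail -2; python3 s.py; python3 - <<'E'
from fit import *
p,d=imaging.camera("side"); P=cloud("side",d); s=[.5357,-.1795]
Q=pts(P,d>0,s,0,.022,.09,.16); print("post top z",Q[:,2].max(), "collar top z", np.median(pts(P,d>0,s,.014,.023,.04,.07)[:,2]))
cv2.imwrite("pics/end.png",np.hstack([cv2.resize(cv2.cvtColor(p[150:250,250:370],cv2.COLOR_RGB2BGR),(480,400),interpolation=cv2.INTER_CUBIC),cv2.resize(cv2.cvtColor(p,cv2.COLOR_RGB2BGR),(300,400))]))
E
```

```text
grip_width: 0.085
grasp_force: 0.0
YAW 13.64 z [ 0.5352 -0.1791  0.2335] F [-0.5  0.2 -1.3] T [ 0.01 -0.04  0.  ]
post top z 0.1423859595881022 collar top z 0.05625339519455185
```

View pics/end.png

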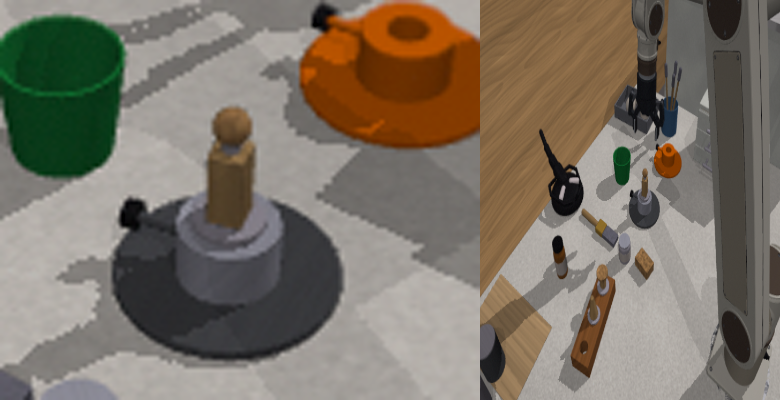

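The post stands upright at (230,170) with its collar flat on the socket at (230,220). The collar top reads about 56 mm and the post top about 142 mm, against an expected 56 and 141. The gripper is clear and everything else is in place.

```bash
python3 -c "
from workcell import workorder
print(workorder.job_done())"
```

```text
the job is handed in; nothing more can be done
None
```

The square-handled post is keyed into the turntable socket with its collar flat on the mouth, released with the gripper clear, and the job is handed in.

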